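# Scoop loose screw caps into the rinsing bowl

### The job

Take the small steel scoop by its upright black handle, scoop up at least three of the four white screw caps from the long grey tray in one scoopful and tip them into the round steel bowl. Don't touch the caps with the gripper and don't spill any on the bench: a cap that the scoop misses may stay in the tray. Then set the scoop down flat on the bench, clear of the bowl, and let go.

Things in the scene. Friction and masses are not known exactly. Their poses are not given: they have to be found in the camera images.
- scoop: loose steel scoop, 84 mm long, 84 mm wide, 140 g, standing flat on the bench. Origin on its underside; +x points out of its open mouth, z up. Floor 3 mm thick from x = -38 to +46 mm; side walls at y = +-41 mm, 30 mm high at the back, falling to 10 mm at x = +26 mm, none ahead of that; back wall 30 mm high at x = -38 mm.
- scoop_grip (a point): middle of the scoop's upright black handle, where to pinch it from straight above; at x = -36, y = 0, z = 95 mm of the scoop, axes as the scoop's. The handle is 16 mm thick along x, 24 mm wide along y, and runs from z = 56 to 118 mm, with a thinner stem below.
- scoop_lip (a point): middle of the scoop's straight front lip, on the underside: x = +46, y = 0, z = 0 mm of the scoop; the floor is bevelled to 1.2 mm there, over its last 25 mm
- cap_tray: fixed long grey plastic tray, outside 218 mm along x, 118 mm along y, 28 mm high; walls and floor 4 mm (inside 210 x 110 mm). Origin: centre of its underside, on the bench. The caps lie within x = +5 to +102, y = +-42 mm; the -x end (about 110 mm) is free for letting the scoop down, mouth to +x. Scoop the caps against the upright +x end wall (inside face at x = +105).
- bowl: fixed round steel rinsing bowl, 48 mm high, 164 mm across the rim, 136 mm at the foot, walls 3 mm, floor 4 mm thick; origin at the centre of its underside. Bowl and tray may swap sides. The square steel pan farther off is not meant.
- cap0: one of four alike white plastic screw caps, a 24 mm wide, 16 mm high disc with rounded-off edges (flat face 10 mm wide), 12 g, slippery (friction about 0.25), lying flat in the +x half of the tray; origin at its centre, 8 mm above what it lies on
- cap1: one of four alike white plastic screw caps, a 24 mm wide, 16 mm high disc with rounded-off edges (flat face 10 mm wide), 12 g, slippery (friction about 0.25), lying flat in the +x half of the tray; origin at its centre, 8 mm above what it lies on
- cap2: one of four alike white plastic screw caps, a 24 mm wide, 16 mm high disc with rounded-off edges (flat face 10 mm wide), 12 g, slippery (friction about 0.25), lying flat in the +x half of the tray; origin at its centre, 8 mm above what it lies on
- cap3: one of four alike white plastic screw caps, a 24 mm wide, 16 mm high disc with rounded-off edges (flat face 10 mm wide), 12 g, slippery (friction about 0.25), lying flat in the +x half of the tray; origin at its centre, 8 mm above what it lies on
Mind the look-alikes: they are no part of the job. What is shaped like the bowl but green is not meant.

How it is judged (in metres and radians):
On the way:
1. at least three caps together lie in the scoop, lifted more than 50 mm off the bench (height (world z) of scoop above 0.05 m and (((x of cap0 in the frame of scoop between -0.04 and 0.05 m and y of cap0 in the frame of scoop between -0.042 and 0.042 m and z of cap0 in the frame of scoop between 0 and 0.05 m) and (x of cap1 in the frame of scoop between -0.04 and 0.05 m and y of cap1 in the frame of scoop between -0.042 and 0.042 m and z of cap1 in the frame of scoop between 0 and 0.05 m) and (x of cap2 in the frame of scoop between -0.04 and 0.05 m and y of cap2 in the frame of scoop between -0.042 and 0.042 m and z of cap2 in the frame of scoop between 0 and 0.05 m)) or ((x of cap0 in the frame of scoop between -0.04 and 0.05 m and y of cap0 in the frame of scoop between -0.042 and 0.042 m and z of cap0 in the frame of scoop between 0 and 0.05 m) and (x of cap1 in the frame of scoop between -0.04 and 0.05 m and y of cap1 in the frame of scoop between -0.042 and 0.042 m and z of cap1 in the frame of scoop between 0 and 0.05 m) and (x of cap3 in the frame of scoop between -0.04 and 0.05 m and y of cap3 in the frame of scoop between -0.042 and 0.042 m and z of cap3 in the frame of scoop between 0 and 0.05 m)) or ((x of cap0 in the frame of scoop between -0.04 and 0.05 m and y of cap0 in the frame of scoop between -0.042 and 0.042 m and z of cap0 in the frame of scoop between 0 and 0.05 m) and (x of cap2 in the frame of scoop between -0.04 and 0.05 m and y of cap2 in the frame of scoop between -0.042 and 0.042 m and z of cap2 in the frame of scoop between 0 and 0.05 m) and (x of cap3 in the frame of scoop between -0.04 and 0.05 m and y of cap3 in the frame of scoop between -0.042 and 0.042 m and z of cap3 in the frame of scoop between 0 and 0.05 m)) or ((x of cap1 in the frame of scoop between -0.04 and 0.05 m and y of cap1 in the frame of scoop between -0.042 and 0.042 m and z of cap1 in the frame of scoop between 0 and 0.05 m) and (x of cap2 in the frame of scoop between -0.04 and 0.05 m and y of cap2 in the frame of scoop between -0.042 and 0.042 m and z of cap2 in the frame of scoop between 0 and 0.05 m) and (x of cap3 in the frame of scoop between -0.04 and 0.05 m and y of cap3 in the frame of scoop between -0.042 and 0.042 m and z of cap3 in the frame of scoop between 0 and 0.05 m)))), for 0.2 s.
At the end, for the whole second after the job is handed in: At least three caps at rest in the round bowl (within 80 mm of its axis, below 50 mm), any other in the bowl or the tray; the scoop released, at rest, flat within 10 degrees, its underside under 20 mm above the bench and its origin over 100 mm from the bowl's axis ((((horizontal distance between cap0 and bowl below 0.08 m and height (world z) of cap0 below 0.05 m) and (horizontal distance between cap1 and bowl below 0.08 m and height (world z) of cap1 below 0.05 m) and (horizontal distance between cap2 and bowl below 0.08 m and height (world z) of cap2 below 0.05 m)) or ((horizontal distance between cap0 and bowl below 0.08 m and height (world z) of cap0 below 0.05 m) and (horizontal distance between cap1 and bowl below 0.08 m and height (world z) of cap1 below 0.05 m) and (horizontal distance between cap3 and bowl below 0.08 m and height (world z) of cap3 below 0.05 m)) or ((horizontal distance between cap0 and bowl below 0.08 m and height (world z) of cap0 below 0.05 m) and (horizontal distance between cap2 and bowl below 0.08 m and height (world z) of cap2 below 0.05 m) and (horizontal distance between cap3 and bowl below 0.08 m and height (world z) of cap3 below 0.05 m)) or ((horizontal distance between cap1 and bowl below 0.08 m and height (world z) of cap1 below 0.05 m) and (horizontal distance between cap2 and bowl below 0.08 m and height (world z) of cap2 below 0.05 m) and (horizontal distance between cap3 and bowl below 0.08 m and height (world z) of cap3 below 0.05 m))) and ((horizontal distance between cap0 and bowl below 0.08 m and height (world z) of cap0 below 0.05 m) or (x of cap0 in the frame of cap_tray between -0.109 and 0.109 m and y of cap0 in the frame of cap_tray between -0.059 and 0.059 m and height (world z) of cap0 below 0.05 m)) and ((horizontal distance between cap1 and bowl below 0.08 m and height (world z) of cap1 below 0.05 m) or (x of cap1 in the frame of cap_tray between -0.109 and 0.109 m and y of cap1 in the frame of cap_tray between -0.059 and 0.059 m and height (world z) of cap1 below 0.05 m)) and ((horizontal distance between cap2 and bowl below 0.08 m and height (world z) of cap2 below 0.05 m) or (x of cap2 in the frame of cap_tray between -0.109 and 0.109 m and y of cap2 in the frame of cap_tray between -0.059 and 0.059 m and height (world z) of cap2 below 0.05 m)) and ((horizontal distance between cap3 and bowl below 0.08 m and height (world z) of cap3 below 0.05 m) or (x of cap3 in the frame of cap_tray between -0.109 and 0.109 m and y of cap3 in the frame of cap_tray between -0.059 and 0.059 m and height (world z) of cap3 below 0.05 m)) and linear speed of each of cap0, cap1, cap2, cap3 below 0.05 m/s and height (world z) of scoop below 0.02 m and angle between scoop's own z axis and vertical below 0.17 rad and linear speed of scoop below 0.03 m/s and horizontal distance between scoop and bowl above 0.1 m); the robot touches nothing.
It fails at once if the gripper's fingers push on a cap (over 1 N) (contact force between the fingers and cap0 above 1 N or contact force between the fingers and cap1 above 1 N or contact force between the fingers and cap2 above 1 N or contact force between the fingers and cap3 above 1 N).
It also fails if it takes over 64 s, if anything falls off the work surface, if the arm or the gripper's body presses on something with over 40 N, if the wrist force passes 120 N, or if a joint passes its speed limit or range.

### The arm

A 6-joint arm with a two-finger parallel gripper is mounted at the origin on the work surface. World frame = base frame: x ahead of the robot, y to its left, z up, the work surface at z = 0. Lengths are in m, angles in degrees, forces in N, time in s.
With the tool pointing down it reaches from about 0.25 to 0.725 m from the base axis. Payload 9.7 kg.
Tool frame: the origin (TCP) lies at the very end of the fingers, on their centre line; the grasp point (between the pads) lies 19 mm behind it; z points along the fingers, y is the line along which they close (so a half turn about z gives the same grasp; the last joint's range is limited). The gripper opens to 85 mm and grips with 20 to 120 N. Pads are 22 mm wide; open, the fingers measure 114 mm over their backs; the gripper's body (76 mm by 85 mm) begins 54 mm behind the grasp point. The pads swing forward as they close: fully open they stand 13 mm farther back than shut.
Start: joints at [-75.917, 4.979, 10.078, 95.1, 0, 90], TCP at [0.134, -0.533, 0.231] pointing down, gripper open.
Joint ranges: [-179.16, 179.16], [-48.56, 103.87], [-65.8, 70.77], [-126.05, 130.52], [-82.76, 87.17], [-180, 180]. Speed limits (degrees/s): [127.2, 127.2, 147.25, 180, 180, 180].

### API

Orientations are given as [roll, pitch, yaw] about the fixed x, y, z axes, in that order (R = Rz(yaw) Ry(pitch) Rx(roll)).
In Python, from workcell import bot, viewer, finder gives the robot as it stands. The module is installed in compiled form; this text tells all that it offers.
- The arm moves only by the shell command python3 -m inch 'ROWS' [FORCE]. ROWS is JSON, a list that holds one entry, the list of rows, each a list of 7 numbers: the opening in per cent of the stroke, from 0 (shut) to 100 (fully open), then the shift along the tool's x, y, z in mm, then the turn, a rotation vector about the tool's x, y, z in degrees. In form: [[[grip, tx, ty, tz, ax, ay, az], ...]]. A call has 1 to 8 rows; each row shifts and turns the commanded pose from where the row before left it, along the tool's axes as they then stand; what a row does not reach is not made up. A row lasts 1/8 s, in which the tool goes at most 62.5 mm and 10.7 degrees, less where a joint would pass 70% of its speed; a pose out of reach is approached as far as the arm can. A call with a gripper value outside its range is refused whole. The fingers move at their own pace and stop on an object; FORCE is the grip in N (left out, the last holds). Time passes only in rows, so rows that do not move let the fingers close. It gives the time, the measured TCP pose, the force, the opening and the grip force at its end, in the units of the state.
- bot.get_obs(): the state, without advancing time (a new reading comes with each control period).
- viewer.camera(name): name is "scene" or "top"; returns a dict with "pixels" (384x512x3 uint8, red, green, blue), "vfov" (degrees; the focal length in pixels is half the picture's height over the tangent of half this angle, whatever the lens; pixels are square), "cx", "cy" (the principal point, pixels), "k1" (the pictures are not rectified: a ray, as slopes to the right and down, at radius r is drawn at 1 + k1 r^2 times it, then the intrinsics apply), "R" (3x3) and "t" (3): a world point X has camera coordinates R X + t. Camera axes: x right, y down, z forward; pixel columns grow to the right and rows downward; lengths in m; the calibration is good to about 2 mm. A picture is of the moment at which its call begins. There is no depth.
- bot.job_done(): hands the job in; it is judged then, once.
Trained networks look in the newest picture that a camera, given by its name, has taken for a name from the list of things; names that differ only in an ending like _2 or _b are one class to them, and where a whole thing is asked for, a point or a joint stands for the part that bears it (a point fixed in the world has none). Each returns a list of dicts, best first, with "conf" (0 to 1); they miss things now and then, are a little off and sometimes report something else, mostly with a low value. They report only what shows in the picture. A call takes as long as a camera call. They do not tell look-alikes from the thing itself.
- finder.outline_of(camera, thing): "pixels" (384x512 bool, what is visible of it) and "extent" ([centre column, centre row, width, height] in pixels, round what is visible of it).
- finder.mark_of(camera, thing): "position" ([column, row] in pixels: a listed point, or the origin of a listed thing).
The state is a dict: "time": time; "q": joint angles; "qd": joint speeds; "joint_efforts": joint torques, N m; "ee_pos": TCP position; "tcp_rot": TCP orientation; "wrist_force": force on the tool from outside, world axes, zero at the start; "torque": the same for the moment, N m; "opening": finger opening in m; "grasp_force": force on a finger pad.
Only numpy, scipy, OpenCV 4.12 (cv2) and the standard library are available. Lean on these libraries where they do the work, as an engineer would, in place of code of your own. Each camera call takes 0.05 s, during which the arm holds its last target. There are 200 camera calls.

## Working session

There is one attempt and no reset: what is moved stays moved. The work goes in short steps, Python scripts to look and compute and a shell command to move; the robot and the scene stay as the last step left them, time stands still between calls to the robot, and variables do not carry over. Pictures are saved under pics/ and viewed, at most 10 in all, crops included, and the job is handed in when it is done.

```bash
mkdir -p pics
cat > h.py <<'E'
import numpy as np, cv2
from workcell import bot, viewer, finder
from scipy.spatial.transform import Rotation as Ro
def ray(c,px):
    f=192/np.tan(np.radians(c["vfov"]/2)); d=np.array([(px[0]-c["cx"])/f,(px[1]-c["cy"])/f]); u=d.copy()
    for _ in range(20): u=d/(1+c["k1"]*(u@u))
    R=np.array(c["R"]); t=np.array(c["t"])
    return -R.T@t, R.T@np.array([u[0],u[1],1])
def at(c,px,z):
    o,d=ray(c,px); return o+d*(z-o[2])/d[2]
def proj(c,X):
    f=192/np.tan(np.radians(c["vfov"]/2)); p=np.array(c["R"])@X+np.array(c["t"]); u=p[:2]/p[2]; u=u*(1+c["k1"]*(u@u)); return u*f+[c["cx"],c["cy"]]
def save(c,n): cv2.imwrite("pics/"+n,cv2.cvtColor(c["pixels"],cv2.COLOR_RGB2BGR))
E
python3 - <<'E'
from h import *
np.set_printoptions(precision=3,suppress=True)
s=bot.get_obs(); print(s["ee_pos"],s["tcp_rot"],s["opening"])
ims=[]
for n in ["top","scene"]:
    c=viewer.camera(n); save(c,n+"0.png"); ims.append(c["pixels"])
    print(n,"campos",-np.array(c["R"]).T@np.array(c["t"]),c["vfov"])
    for th,z in [("scoop_grip",.095),("scoop_lip",0),("scoop",0),("cap_tray",0),("bowl",0),("cap0",.012)]:
        for m in finder.mark_of(n,th)[:5]: print(th,m["conf"],np.array(m["position"]),at(c,m["position"],z))
E
```

```text
[ 0.134 -0.533  0.231] [-179.924   -0.001   14.082] 0.0851286219540014
top campos [0.413 0.188 1.257] 50.439141305126434
scoop_grip 0.92 [302.1 148.7] [0.571 0.012 0.095]
scoop_lip 0.76 [296.6 178.9] [0.49  0.018 0.   ]
scoop 0.61 [301.5 165.7] [0.53  0.001 0.   ]
cap_tray 0.76 [368.5 162.6] [ 0.537 -0.212  0.   ]
bowl 0.77 [367.9 236.9] [ 0.304 -0.203  0.   ]
bowl 0.75 [232.3 227.5] [0.344 0.22  0.   ]
bowl 0.74 [104.6 152.9] [0.583 0.613 0.   ]
bowl 0.7 [237.1 150.5] [0.581 0.2   0.   ]
cap0 0.61 [359.9 180.5] [ 0.48  -0.179  0.012]
cap0 0.49 [379.5 181. ] [ 0.477 -0.241  0.012]
cap0 0.4 [359.3 166.5] [ 0.524 -0.178  0.012]
cap0 0.39 [371.4 172.4] [ 0.505 -0.216  0.012]
scene campos [ 1.084 -0.102  1.075] 47.9668552440921
scoop_lip 0.89 [206.8 233. ] [0.489 0.018 0.   ]
scoop_lip 0.26 [134.7 279.7] [ 0.543 -0.208  0.   ]
scoop 0.7 [208.4 244.6] [0.525 0.009 0.   ]
cap_tray 0.97 [135.7 281.2] [ 0.548 -0.207  0.   ]
bowl 0.97 [252.3 171.6] [0.343 0.224 0.   ]
bowl 0.85 [275.3 238.8] [0.585 0.187 0.   ]
bowl 0.58 [117.3 207.6] [ 0.3   -0.194  0.   ]
bowl 0.56 [397.6 183.7] [0.568 0.612 0.   ]
cap0 0.65 [142.2 268.9] [ 0.527 -0.18   0.012]
cap0 0.53 [122.3 272.3] [ 0.515 -0.232  0.012]
cap0 0.43 [136.1 253.9] [ 0.477 -0.183  0.012]
cap0 0.43 [114.1 260.2] [ 0.471 -0.243  0.012]
```

View pics/top0.png

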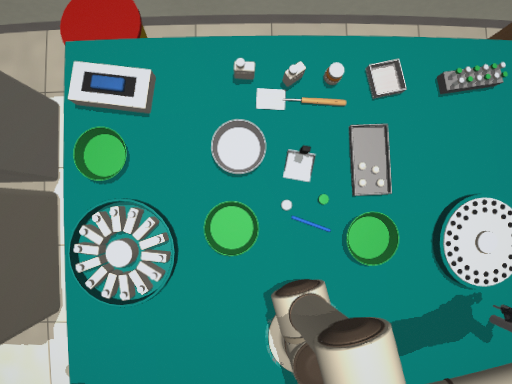

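View pics/scene0.png

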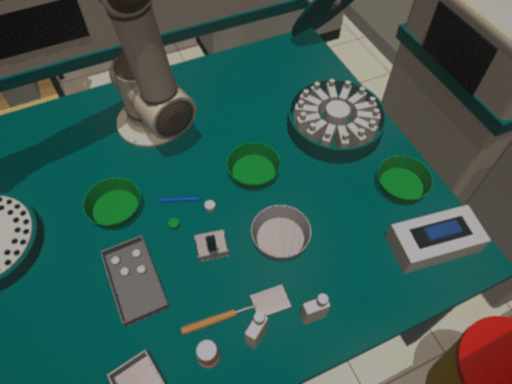

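The steel bowl is at top (238,147). The look-alikes are green bowls at (100,153), (231,228) and (372,238). The scoop with the black handle is at (300,162); the spatula at (270,99) could be mistaken for it. The tray is at (370,160) with the caps at its near end. The loose white cap at (287,205) isn't meant, and neither is the square pan at (386,78). Next I'll refine the poses and check a crop.

Run:
```python
from h import *
np.set_printoptions(precision=4,suppress=True)
C={n:viewer.camera(n) for n in ["top","scene"]}
def tri(a,b):
    A=[];B=[]
    for n,p in (("top",a),("scene",b)):
        o,d=ray(C[n],p); d/=np.linalg.norm(d); P=np.eye(3)-np.outer(d,d); A.append(P);B.append(P@o)
    return np.linalg.solve(sum(A),sum(B))
for n in C:
    c=C[n]
    # tray: fit pose (x,y,yaw) by silhouette IoU of box hull; same for bowl centre
    for th in ["cap_tray","bowl","scoop"]:
        for o in finder.outline_of(n,th)[:4]:
            m=o["pixels"].astype(np.uint8)
            if th!="scoop":
                ys,xs=np.nonzero(m); ctr=at(c,(xs.mean(),ys.mean()),.02)
                if th=="bowl" and np.hypot(*(ctr[:2]-[.58,.19]))>.05: continue
                from scipy.optimize import minimize
                def f(p):
                    if th=="cap_tray":
                        R=Ro.from_euler('z',p[2]).as_matrix(); X=[R@np.array([a*.109,b*.059,z])+[p[0],p[1],0] for a in(-1,1) for b in(-1,1) for z in(0,.028)]
                    else: X=[np.array([p[0]+r*np.cos(t),p[1]+r*np.sin(t),z]) for t in np.linspace(0,6.28,60) for r,z in((.068,0),(.082,.048))]
                    h=cv2.convexHull(np.array([proj(c,x) for x in X],np.float32)); q=np.zeros((384*4,512*4),np.uint8); cv2.fillConvexPoly(q,np.round(h*4+1.5).astype(int),1)
                    M=cv2.resize(m,None,fx=4,fy=4,interpolation=0); return 1-(M&q).sum()/(M|q).sum()
                r=minimize(f,[ctr[0],ctr[1],np.pi],method="Nelder-Mead",options=dict(initial_simplex=[[ctr[0],ctr[1],np.pi],[ctr[0]+.01,ctr[1],np.pi],[ctr[0],ctr[1]+.01,np.pi],[ctr[0],ctr[1],np.pi+.1]]))
                print(n,th,o["conf"],r.x,np.degrees(r.x[2]),"iou",1-r.fun)
            else: print(n,th,o["conf"],o["extent"])
    for th in ["scoop_grip","scoop_lip","cap0"]: print(n,th,[(round(m["conf"],2),np.round(m["position"],1)) for m in finder.mark_of(n,th)[:6]])
a=cv2.resize(C["top"]["pixels"][120:210,265:405],None,fx=5.5,fy=5.5,interpolation=2)[:,:,::-1]
b=cv2.resize(C["scene"]["pixels"][220:265,180:240],None,fx=6,fy=6,interpolation=2)[:,:,::-1]
cv2.imwrite("pics/crop1.png",a)
im=np.zeros((590,790,3),np.uint8); im[:495,:770]=a; cv2.imwrite("pics/crop1.png",im[:500])
cv2.imwrite("pics/crop2.png",cv2.resize(C["scene"]["pixels"][215:325,95:245],None,fx=5,fy=5,interpolation=2)[:,:,::-1])
```

```text
top cap_tray 0.77 [ 0.5463 -0.213   3.1523] 180.61492339201325 iou 0.9116671033097546
top bowl 0.96 [0.5889 0.1957 3.2131] 184.09500887263997 iou 0.9165767520197899
top scoop_grip [(0.75, array([306.6, 146.2]))]
top scoop_lip [(0.89, array([295.2, 178.8]))]
top cap0 [(0.45, array([362.3, 179.4])), (0.43, array([359.9, 170.3])), (0.42, array([378.6, 183.2]))]
scene cap_tray 0.63 [0.5417 0.1949 3.4277] 196.394984658622 iou 0.6068573239883069
scene cap_tray 0.62 [ 0.5447 -0.2094  3.1601] 181.06151839913767 iou 0.9044433672645016
scene bowl 0.75 [0.5872 0.1996 3.1448] 180.18338966314167 iou 0.9744176716305194
scene scoop 0.89 [208.6, 247.2, 32.9, 36.4]
scene scoop_grip [(0.96, array([213.2, 241.4]))]
scene scoop_lip []
scene cap0 [(0.63, array([125.5, 270.7])), (0.59, array([137.7, 255.4])), (0.55, array([115.3, 261.6])), (0.43, array([142.4, 269.3]))]
```

View pics/crop1.png

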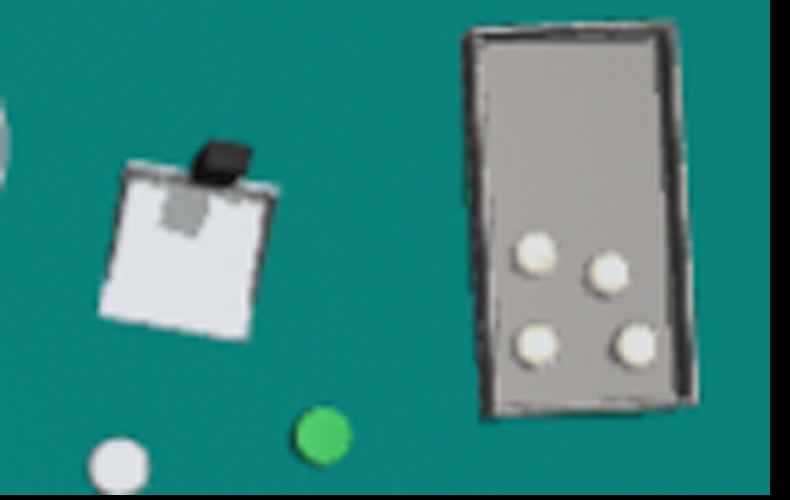

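View pics/crop2.png

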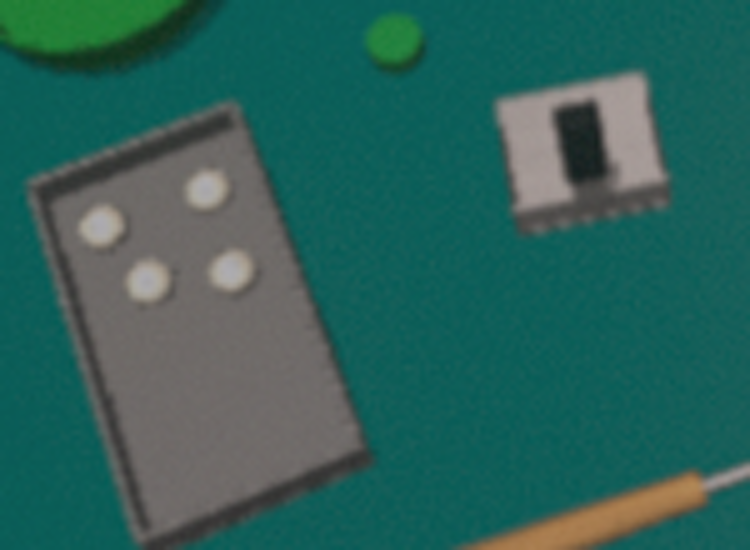

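The crops show the scoop with its black handle at top (304,149) and its lip pointing at the robot. The four white caps are in the tray at about (362,166), (375,169), (362,182) and (380,182). The tray's +x end is the near one. I'll work the corners into poses.

Run:
```python
from h import *
np.set_printoptions(precision=4,suppress=True)
C={n:viewer.camera(n) for n in ["top","scene"]}
T=C["top"];S=C["scene"]
tp=lambda x,y:(265+(x+.5)/5.5-.5,120+(y+.5)/5.5-.5)
sp=lambda x,y:(95+(x+.5)/5-.5,215+(y+.5)/5-.5)
print("top rim",[at(T,tp(*p),.028) for p in [(466,32),(672,23),(693,402),(486,413)]])
print("scene rim",[at(S,sp(*p),.028) for p in [(32,182),(235,104),(370,456),(140,546)]])
print("scoop lip top",at(T,tp(98,317),.001),at(T,tp(247,340),.001),"back rim",at(T,tp(128,163),.03),at(T,tp(278,190),.03))
print("scoop scene lip",at(S,sp(497,101),.001),at(S,sp(645,72),.001),"backbot",at(S,sp(522,233),0),at(S,sp(668,205),0))
print("handle top T",at(T,tp(222,152),.118),"S",at(S,sp(577,108),.118))
print("caps T",[at(T,tp(*p),.012) for p in [(536,252),(608,272),(537,344),(635,344)]])
print("caps S",[at(S,sp(*p),.012) for p in [(232,270),(148,281),(207,189),(101,226)]])
```

```text
top rim [array([ 0.6497, -0.1466,  0.028 ]), array([ 0.6541, -0.2656,  0.028 ]), array([ 0.4398, -0.2696,  0.028 ]), array([ 0.4362, -0.1509,  0.028 ])]
scene rim [array([ 0.4391, -0.2667,  0.028 ]), array([ 0.4376, -0.1525,  0.028 ]), array([ 0.6592, -0.1464,  0.028 ]), array([ 0.657 , -0.2641,  0.028 ])]
scoop lip top [0.4956 0.0617 0.001 ] [ 0.4809 -0.0224  0.001 ] back rim [0.5785 0.0459 0.03  ] [ 0.5621 -0.0371  0.03  ]
scoop scene lip [ 0.4797 -0.0176  0.001 ] [0.4965 0.0657 0.001 ] backbot [ 0.5617 -0.0328  0.    ] [0.5787 0.0462 0.    ]
handle top T [0.5715 0.0074 0.118 ] S [0.5658 0.0085 0.118 ]
caps T [array([ 0.527 , -0.1869,  0.012 ]), array([ 0.5149, -0.2283,  0.012 ]), array([ 0.4749, -0.1858,  0.012 ]), array([ 0.4738, -0.2427,  0.012 ])]
caps S [array([ 0.5247, -0.1828,  0.012 ]), array([ 0.5126, -0.2258,  0.012 ]), array([ 0.4726, -0.182 ,  0.012 ]), array([ 0.4707, -0.2409,  0.012 ])]
```

```bash
cat >> h.py <<'E'
def go(pos,rpy):
    "shift (mm) and turn (deg) in the present tool axes to a target TCP pose"
    s=bot.get_obs(); R=Ro.from_euler('xyz',s["tcp_rot"],degrees=True); Q=Ro.from_euler('xyz',rpy,degrees=True)
    print("now",np.round(s["ee_pos"],4),np.round(s["tcp_rot"],2),"q",np.round(s["q"],1),"F",np.round(s["wrist_force"],1),"t",s["time"],"op",s["opening"],s["grasp_force"])
    print("shift",np.round(1000*R.inv().apply(np.array(pos)-s["ee_pos"]),1),"turn",np.round((R.inv()*Q).as_rotvec(degrees=True),2))
E
python3 -m inch '[[[100,46,-35,0,0,0,0],[100,46,-35,0,0,0,0],[100,46,-35,0,0,0,0],[100,46,-35,0,0,0,0],[100,46,-35,0,0,0,0],[100,46,-35,0,0,0,0],[100,46,-35,0,0,0,0],[100,46,-35,0,0,0,0]]]' 100
python3 -m inch '[[[100,46,-35,0,0,0,0],[100,46,-35,0,0,0,0],[100,0,0,0,0,0,-10],[100,0,0,0,0,0,-10],[100,0,0,0,0,0,-10],[100,0,0,0,0,0,-10],[100,0,0,0,0,0,-10],[100,0,0,0,0,0,-10]]]'
python3 -c "
from h import *
go([.5687,.007,.16],[180,0,79])"
```

```text
time: 2.5
ee_pos: [0.4236, -0.1707, 0.2315]
tcp_rot: [180.0, -0.0, 14.1]
wrist_force: [0.8, -0.3, 0.6]
opening: 0.0856
grasp_force: 0.0
time: 3.5
ee_pos: [0.4948, -0.082, 0.2313]
tcp_rot: [180.0, -0.0, 74.4]
wrist_force: [-0.5, 0.1, -0.4]
opening: 0.0854
grasp_force: 0.0
now [ 0.4948 -0.082   0.2313] [180.    -0.    74.41] q [-9.4 -1.7  3.3 94.9 -0.  96.2] F [-0.5  0.1 -0.4] t 3.5 op 0.08540961766350366 0.0
shift [105.6  47.2  71.3] turn [ 0.   -0.   -4.59]
```

```bash
python3 -m inch '[[[100,35,16,0,0,0,-4.6],[100,35,14,10,0,0,0],[100,35,14,20,0,0,0],[100,0,0,20,0,0,0],[100,0,0,20,0,0,0],[100,0,0,0,0,0,0]]]' 100
python3 -c "
from h import *
c=viewer.camera('scene'); cv2.imwrite('pics/a1.png',cv2.resize(c['pixels'][150:290,140:320],None,fx=4,fy=4)[:,:,::-1])
go([.5687,.007,.076],[180,0,79])"
```

```text
time: 4.25
ee_pos: [0.5602, 0.0105, 0.1598]
tcp_rot: [-179.8, 0.0, 78.7]
wrist_force: [0.4, 0.3, 0.5]
opening: 0.0856
grasp_force: 0.0
now [0.5607 0.0104 0.1612] [-1.7995e+02  1.0000e-02  7.8680e+01] q [  1.1   5.6   3.   87.4   0.  102.4] F [-0.1  0.4 -0.3] t 4.3 op 0.08529866491175682 0.0
shift [-1.7  8.6 85.2] turn [-0.05  0.01 -0.32]
```

View pics/a1.png

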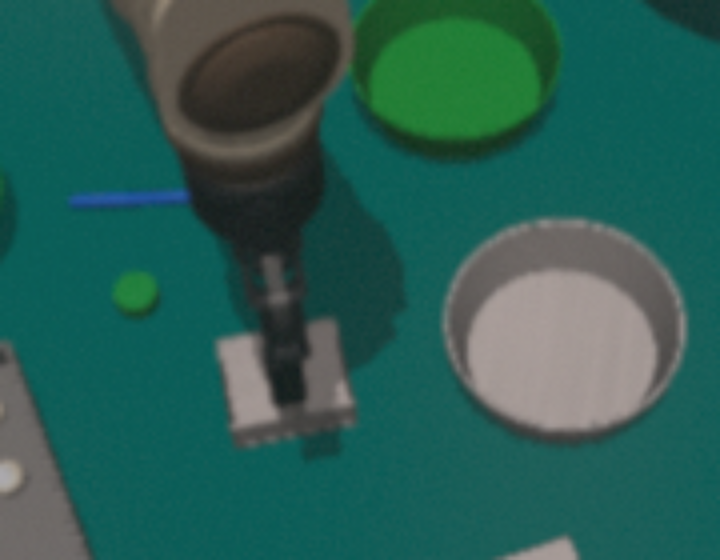

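The fingers hang in line over the scoop's handle (crop 285,385). I'll go down and close.

```bash
python3 -m inch '[[[100,-1.7,8.6,20,0,0,-0.3],[100,0,0,22,0,0,0],[100,0,0,22,0,0,0],[100,0,0,21,0,0,0],[100,0,0,0,0,0,0]]]' 40
python3 -m inch '[[[0,0,0,0,0,0,0],[0,0,0,0,0,0,0],[0,0,0,0,0,0,0],[0,0,0,0,0,0,0],[0,0,0,0,0,0,0],[0,0,0,0,0,0,0]]]' 40
python3 -m inch '[[[0,0,0,0,0,0,0],[0,0,0,0,0,0,0]]]' 110
python3 -c "
from h import *
go([.5687,.007,.076],[180,0,79])"
```

```text
time: 4.92
ee_pos: [0.5684, 0.0067, 0.0743]
tcp_rot: [-179.8, 0.0, 79.0]
wrist_force: [-0.9, 0.6, 0.2]
opening: 0.0857
grasp_force: 0.0
time: 5.68
ee_pos: [0.5693, 0.007, 0.0768]
tcp_rot: [180.0, -0.0, 79.0]
wrist_force: [-1.3, 0.2, 4.8]
opening: 0.0157
grasp_force: 40.1
time: 5.92
ee_pos: [0.5695, 0.0071, 0.077]
tcp_rot: [179.9, -0.0, 79.0]
wrist_force: [-0.7, 0.7, 5.9]
opening: 0.0149
grasp_force: 108.0
now [0.5695 0.0071 0.077 ] [ 1.7993e+02 -2.0000e-02  7.8990e+01] q [  0.7   7.4  -4.4  78.2   0.  101.7] F [-0.7  0.7  5.9] t 5.925 op 0.014889858100370324 107.9989492893219
shift [-0.2 -0.8  1. ] turn [ 0.07 -0.02 -0.01]
```

```bash
python3 -m inch '[[[0,0,0,-20,0,0,0],[0,0,0,-35,0,0,0],[0,0,0,-35,0,0,0],[0,-30,16,0,0,0,0],[0,-40,22,0,0,0,-4],[0,-40,22,0,0,0,-4],[0,-40,22,0,0,0,-4],[0,-30,16,0,0,0,0]]]' 110
python3 -c "
from h import *
go([.638,-.2096,.112],[180,0,91.2])
for n in ['top','scene']:
    c=viewer.camera(n); print(n,[at(c,m['position'],.09) for m in finder.mark_of(n,'scoop_lip')])
    if n=='scene': a=c['pixels'][200:330,90:260]
    else: b=c['pixels'][110:210,310:420]
a=cv2.resize(a,(544,416));b=cv2.resize(b,(457,416)); a=np.hstack([a[:,:340+0],b]); cv2.imwrite('pics/a2.png',a[:,:800,::-1])"
```

```text
time: 6.92
ee_pos: [0.6466, -0.184, 0.1652]
tcp_rot: [-179.9, -0.0, 91.0]
wrist_force: [0.5, 0.7, -1.3]
opening: 0.0145
grasp_force: 107.5
now [ 0.6466 -0.184   0.1652] [-1.7993e+02 -1.0000e-02  9.0980e+01] q [-15.9  21.6  22.5  90.9  -0.   73.1] F [ 0.5  0.7 -1.3] t 6.925 op 0.014540952550902373 107.4962568283081
shift [-25.4  -9.   53.2] turn [-0.07 -0.01 -0.22]
top [array([ 0.56283513, -0.1930228 ,  0.09      ])]
scene [array([ 0.56942606, -0.18382284,  0.09      ])]
```

View pics/a2.png

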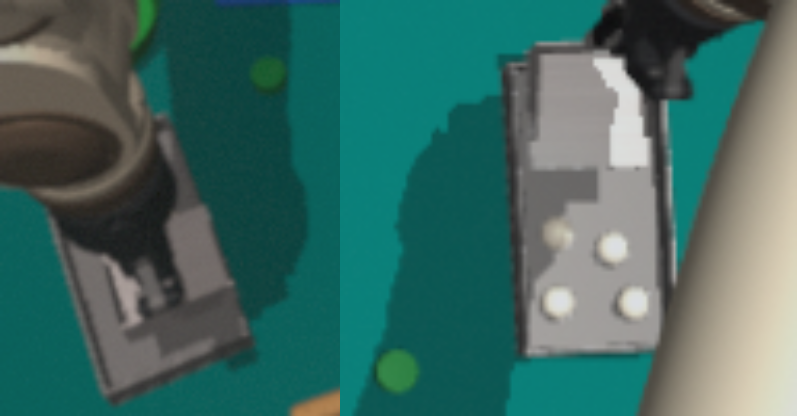

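The scoop is held level over the free end of the tray and lined up with it. The four caps are undisturbed ahead of it. Lowering now.

```bash
python3 -m inch '[[[0,-13,-5,0,0,0,-0.2],[0,-12.4,-4,10,0,0,0],[0,0,0,25,0,0,0],[0,0,0,25,0,0,0],[0,0,0,15,0,0,0],[0,0,0,2,-1,0,0],[0,0,0,0,-1,0,0]]]' 110
python3 -c "
from h import *
go([.638,-.2096,.083],[178,0,91.2])"
```

```text
time: 8.0
ee_pos: [0.6381, -0.2079, 0.0901]
tcp_rot: [177.9, 0.0, 91.2]
wrist_force: [-0.7, -1.1, -1.0]
opening: 0.0146
grasp_force: 107.8
now [ 0.6381 -0.2079  0.0901] [1.7788e+02 2.0000e-02 9.1190e+01] q [-18.3  19.1  10.9  79.8   0.7  70.5] F [-0.7 -1.1 -1. ] t 8.0 op 0.01460758382868282 107.8494393825531
shift [-1.7 -0.4  7.1] turn [ 0.12  0.02 -0.01]
```

```bash
python3 -m inch '[[[0,-1.7,0,2,0,0,0],[0,0,0,2,0,0,0],[0,0,0,0,0,0,0]]]' | egrep 'ee_pos|wrist'
python3 -m inch '[[[0,0,0,1.5,0,0,0],[0,0,0,0,0,0,0]]]'| egrep 'ee_pos|wrist'
python3 -m inch '[[[0,0,0,1.5,0,0,0],[0,0,0,0,0,0,0]]]'| egrep 'ee_pos|wrist'
```

```text
ee_pos: [0.6381, -0.2094, 0.0853]
wrist_force: [0.1, 0.2, -1.3]
ee_pos: [0.6382, -0.2094, 0.0837]
wrist_force: [-0.2, 0.2, -2.1]
ee_pos: [0.6385, -0.2095, 0.0833]
wrist_force: [-0.1, 0.4, 4.3]
```

```bash
python3 -m inch '[[[0,0,-8,-0.28,0,0,0],[0,0,-8,-0.28,0,0,0],[0,0,-8,-0.28,0,0,0],[0,0,-8,-0.28,0,0,0],[0,0,-8,-0.28,0,0,0],[0,0,-8,-0.28,0,0,0],[0,0,-8,-0.28,0,0,0],[0,0,0,0,0,0,0]]]' | egrep 'ee_pos|wrist|rot'
python3 -c "
from h import *
go([.638,-.2096,.083],[178,0,91.2])
c=viewer.camera('top'); b=c['pixels'][110:210,310:420]
cv2.imwrite('pics/a3.png',cv2.resize(b,None,fx=5,fy=5)[:,:,::-1])"
```

```text
ee_pos: [0.5823, -0.2108, 0.0834]
tcp_rot: [177.9, 0.0, 91.2]
wrist_force: [1.8, 0.7, 6.7]
now [ 0.5823 -0.2108  0.0834] [1.779e+02 4.000e-02 9.117e+01] q [-20.2  12.1   1.6  77.6   0.7  68.6] F [1.8 0.7 6.7] t 9.875 op 0.014918319752810761 108.97993683815002
shift [ 0.1 55.7  2.4] turn [ 0.1   0.04 -0.02]
```

View pics/a3.png

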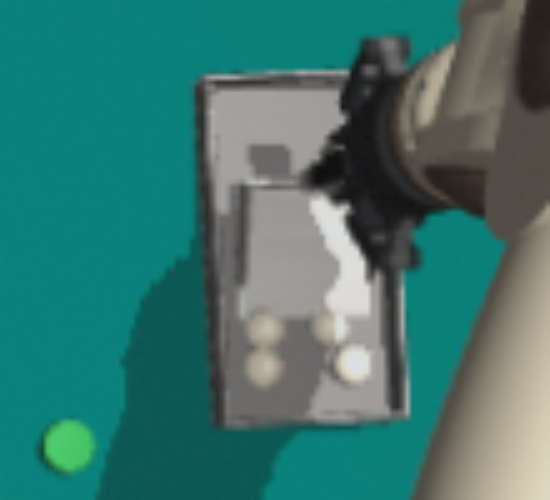

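Two caps are being pushed ahead of the lip, one of them already up against a third, and all four lie within the scoop's width. I'll carry on towards the end wall, watching the force.

```bash
python3 -m inch '[[[0,0,-7,-0.25,0,0,0],[0,0,-7,-0.25,0,0,0],[0,0,-7,-0.25,0,0,0],[0,0,-6,-0.2,0,0,0],[0,0,0,0,0,0,0]]]' | egrep 'ee_pos|wrist|rot'
python3 -m inch '[[[0,0,-5,-0.18,0,0,0],[0,0,-5,-0.18,0,0,0],[0,0,-5,-0.18,0,0,0],[0,0,0,0,0,0,0]]]' | egrep 'ee_pos|wrist|rot'
python3 -m inch '[[[0,0,-4,-0.14,0,0,0],[0,0,-4,-0.14,0,0,0],[0,0,0,0,0,0,0]]]' | egrep 'ee_pos|wrist|rot'
```

```text
ee_pos: [0.5558, -0.2114, 0.0835]
tcp_rot: [177.9, 0.1, 91.2]
wrist_force: [3.4, -1.3, 7.0]
ee_pos: [0.541, -0.2118, 0.0835]
tcp_rot: [177.8, 0.1, 91.2]
wrist_force: [3.1, 0.7, 7.5]
ee_pos: [0.5332, -0.2119, 0.0836]
tcp_rot: [177.8, 0.1, 91.2]
wrist_force: [3.2, 0.2, 7.3]
```

```bash
python3 -m inch '[[[0,0,-3,-0.1,0,0,0],[0,0,-3,-0.1,0,0,0],[0,0,0,0,0,0,0]]]' | egrep 'ee_pos|wrist'
python3 -m inch '[[[0,0,-2,-0.07,0,0,0],[0,0,0,0,0,0,0]]]' | egrep 'ee_pos|wrist'
python3 -m inch '[[[0,0,-2,-0.07,0,0,0],[0,0,0,0,0,0,0]]]' | egrep 'ee_pos|wrist'
python3 -c "
from h import *
c=viewer.camera('top'); b=c['pixels'][140:200,330:410]
d=viewer.camera('scene'); a=d['pixels'][220:300,90:190]
cv2.imwrite('pics/a4.png',np.hstack([cv2.resize(b,(400,300)),cv2.resize(a,(375,300))])[:,:,::-1])"
```

```text
ee_pos: [0.5273, -0.212, 0.0836]
wrist_force: [4.5, 0.0, 6.3]
ee_pos: [0.5255, -0.2121, 0.0836]
wrist_force: [6.0, 0.4, 6.3]
ee_pos: [0.5235, -0.2122, 0.0836]
wrist_force: [4.5, 0.0, 7.1]
```

View pics/a4.png

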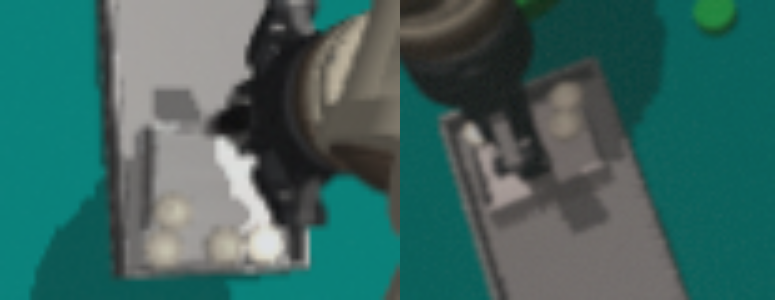

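One cap is well inside the scoop and the other three are climbing onto the lip along the end wall. I'll push the last few millimetres.

```bash
python3 -m inch '[[[0,0,-2,-0.07,0,0,0],[0,0,0,0,0,0,0]]]' | egrep 'ee_pos|wrist'
python3 -m inch '[[[0,0,-1.5,-0.05,0,0,0],[0,0,0,0,0,0,0]]]' | egrep 'ee_pos|wrist'
python3 -m inch '[[[0,0,-1.5,-0.05,0,0,0],[0,0,0,0,0,0,0]]]' | egrep 'ee_pos|wrist'
python3 -m inch '[[[0,0,-1,-0.05,0,0,0],[0,0,0,0,0,0,0]]]' | egrep 'ee_pos|wrist|rot'
```

```text
ee_pos: [0.5215, -0.2122, 0.0837]
wrist_force: [4.5, -0.1, 7.8]
ee_pos: [0.5202, -0.2122, 0.0837]
wrist_force: [5.6, 0.1, 7.6]
ee_pos: [0.5192, -0.2122, 0.084]
wrist_force: [7.3, -0.3, 6.5]
ee_pos: [0.5186, -0.2122, 0.0841]
tcp_rot: [177.7, 0.0, 91.2]
wrist_force: [8.6, 0.8, 6.9]
```

The lip is at the end wall. I'll tilt the mouth up about the heel while keeping the lip close to the wall.

```bash
python3 -m inch '[[[0,0,2.7,-0.1,2,0,0],[0,0,2.6,-0.1,2,0,0],[0,0,2.5,-0.1,2,0,0],[0,0,2.4,-0.1,2,0,0],[0,0,0,0,0,0,0]]]' | egrep 'ee_pos|wrist|rot'
python3 -m inch '[[[0,0,2.3,-0.1,2,0,0],[0,0,2.2,-0.1,2,0,0],[0,0,2.1,-0.1,2,0,0],[0,0,2.0,-0.1,2,0,0],[0,0,0,0,0,0,0]]]' | egrep 'ee_pos|wrist|rot'
python3 -c "
from h import *
c=viewer.camera('top'); b=c['pixels'][140:200,330:410]
d=viewer.camera('scene'); a=d['pixels'][220:300,90:190]
cv2.imwrite('pics/a5.png',np.hstack([cv2.resize(b,(400,300)),cv2.resize(a,(375,300))])[:,:,::-1])"
```

```text
ee_pos: [0.5286, -0.2116, 0.082]
tcp_rot: [-174.2, -0.0, 91.2]
wrist_force: [8.7, 0.6, -2.7]
ee_pos: [0.5372, -0.2114, 0.0806]
tcp_rot: [-166.2, -0.0, 91.2]
wrist_force: [9.9, 0.6, -2.9]
```

View pics/a5.png

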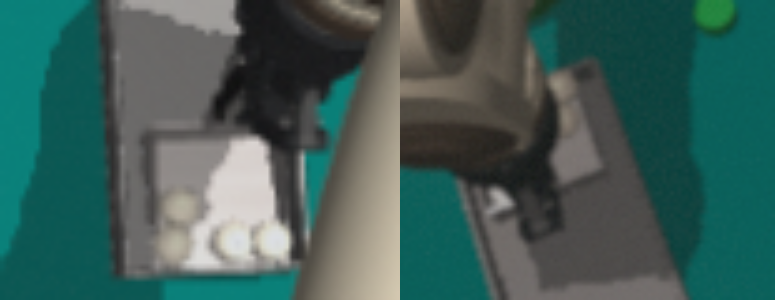

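All four caps sit in the tilted scoop. I'll tilt further, then lift.

```bash
python3 -m inch '[[[0,0,2.7,-0.2,2,0,0],[0,0,2.7,-0.2,2,0,0],[0,0,2.7,-0.2,2,0,0],[0,0,0,0,0,0,0],[0,0,-2,-6,0,0,0],[0,0,-3.4,-9.4,0,0,0],[0,0,0,0,0,0,0]]]' | egrep 'ee_pos|wrist|rot'
python3 -m inch '[[[0,0,-5,-14,0,0,0],[0,0,-6,-16,1,0,0],[0,0,-6,-16,2,0,0],[0,0,-6,-16,2,0,0],[0,0,-6,-14,0,0,0],[0,0,0,0,0,0,0]]]' | egrep 'ee_pos|wrist|rot'
python3 -c "
from h import *
np.set_printoptions(precision=3,suppress=True)
go([.5,0,.2],[180,0,90])
for n in ['top','scene']:
    c=viewer.camera(n)
    print(n,[(round(m['conf'],2),at(c,m['position'],.12)) for m in finder.mark_of(n,'cap0')])
    cv2.imwrite('pics/b_%s.png'%n,c['pixels'][:,:,::-1])
a=cv2.imread('pics/b_top.png')[120:210,310:410];b=cv2.imread('pics/b_scene.png')[190:310,80:230]
cv2.imwrite('pics/a6.png',np.hstack([cv2.resize(a,(420,378)),cv2.resize(b,(375,378))]))"
```

```text
ee_pos: [0.5434, -0.2116, 0.098]
tcp_rot: [-160.1, 0.0, 91.2]
wrist_force: [0.4, -0.9, -2.3]
ee_pos: [0.5447, -0.2115, 0.1791]
tcp_rot: [-155.1, 0.0, 91.2]
wrist_force: [0.8, -0.4, -2.3]
now [ 0.545 -0.211  0.179] [-155.14    0.05   91.19] q [-17.4  34.6  37.7 116.8  -7.8  73. ] F [ 0.8 -0.4 -2.3] t 16.375 op 0.014949702537339248 109.20723795890808
shift [212.4 -45.4  -2.1] turn [-24.86   0.3    1.16]
top [(0.58, array([ 0.512, -0.209,  0.12 ])), (0.57, array([ 0.491, -0.208,  0.12 ])), (0.39, array([ 0.506, -0.188,  0.12 ]))]
scene [(0.45, array([ 0.504, -0.182,  0.12 ]))]
```

View pics/a6.png

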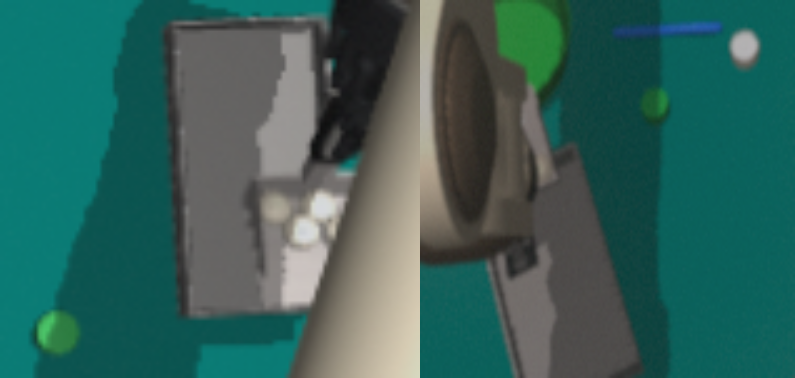

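The caps lie heaped at the back of the raised scoop and the tray is empty. I'll turn the scoop so its mouth faces left, which keeps the handle within reach, and then carry it to the bowl.

```bash
python3 -m inch '[[[0,0,0,0,0,1,2],[0,0,0,0,0,2,4.5],[0,0,0,0,0,2.6,5.6],[0,0,0,0,0,2.6,5.6],[0,0,0,0,0,2.6,5.6],[0,0,0,0,0,2.6,5.6],[0,0,0,0,0,2.6,5.6],[0,0,0,0,0,2.6,5.6]]]' | egrep 'ee_pos|wrist|rot'
python3 -m inch '[[[0,0,0,0,0,2.6,5.6],[0,0,0,0,0,2.6,5.6],[0,0,0,0,0,2.2,4.6],[0,0,0,0,0,1.2,2.6],[0,0,0,0,0,0.6,1.3]]]' | egrep 'ee_pos|wrist|rot'
python3 -c "
from h import *
go([.637,.092,.19],[-155,0,25])"
```

```text
ee_pos: [0.5441, -0.2116, 0.1773]
tcp_rot: [-155.0, 0.1, 46.7]
wrist_force: [-0.1, -0.2, -3.1]
ee_pos: [0.5439, -0.2117, 0.1775]
tcp_rot: [-155.0, 0.1, 25.1]
wrist_force: [-0.5, -0.6, -2.6]
now [ 0.5439 -0.2117  0.1775] [-1.5504e+02  8.0000e-02  2.5100e+01] q [-28.3  29.8  30.9 111.7  14.5 124. ] F [-0.5 -0.6 -2.6] t 18.2 op 0.014635614972203363 109.0078353881836
shift [ 213.1 -218.9   87.8] turn [0.04 0.12 0.06]
```

```bash
python3 -m inch '[[[0,10.7,-10.9,4.4,0,0,0],[0,21.3,-21.9,8.8,0,0,0],[0,29.8,-30.6,12.3,0,0,0],[0,29.8,-30.6,12.3,0,0,0],[0,29.8,-30.6,12.3,0,0,0],[0,29.8,-30.6,12.3,0,0,0],[0,29.8,-30.6,12.3,0,0,0],[0,21.3,-21.9,8.8,0,0,0]]]' | egrep 'ee_pos|wrist|rot'
python3 -m inch '[[[0,10.7,-10.9,4.4,0,0,0],[0,0,0,0,0,0,0]]]' | egrep 'ee_pos|wrist|rot'
python3 - <<'E'
from h import *
np.set_printoptions(precision=3,suppress=True)
go([.637,.092,.19],[-155,0,25])
c=viewer.camera('top'); save(c,'b2.png'); s=bot.get_obs(); R=Ro.from_euler('xyz',s["tcp_rot"],degrees=True)
print("lip",R.apply([0,-.082,.077])+s["ee_pos"])
for th,z in (('cap0',.13),('bowl',0)): print(th,[(round(m['conf'],2),at(c,m['position'],z)) for m in finder.mark_of('top',th)])
# rows for mouth-down tilts: target TCP for each phi with lip at given z
E
```

```text
ee_pos: [0.6319, 0.0803, 0.1893]
tcp_rot: [-155.0, 0.1, 25.4]
wrist_force: [1.0, -0.4, -2.1]
ee_pos: [0.6364, 0.0933, 0.1897]
tcp_rot: [-155.1, 0.1, 25.3]
wrist_force: [-0.6, -0.8, -3.3]
now [0.636 0.093 0.19 ] [-155.06    0.08   25.34] q [ -1.3  28.6  31.4 104.6  22.1 151.1] F [-0.6 -0.8 -3.3] t 19.45 op 0.014649102165890276 109.22481179237366
shift [ 0.   1.1 -0.9] turn [0.06 0.21 0.28]
lip [0.591 0.189 0.154]
cap0 [(0.56, array([0.623, 0.132, 0.13 ])), (0.54, array([0.609, 0.138, 0.13 ])), (0.48, array([0.599, 0.12 , 0.13 ])), (0.45, array([0.64, 0.14, 0.13]))]
bowl [(0.98, array([0.59 , 0.193, 0.   ])), (0.85, array([0.34 , 0.218, 0.   ])), (0.82, array([0.582, 0.607, 0.   ]))]
```

All four caps are in the scoop, and the lip is above the bowl. I'll ease the tilt and turn the yaw a little to keep the last joint off its limit.

```bash
python3 -m inch '[[[0,0,-5.3,-5.3,-3.8,0,0],[0,0,-5.3,-5.3,-3.8,0,0],[0,0,-5.3,-5.3,-3.8,0,0],[0,0,-5.3,-5.3,-3.8,0,0],[0,0,0,0,0,0,0]]]' | egrep 'ee_pos|wrist|rot'
python3 - <<'E'
from h import *
np.set_printoptions(precision=3,suppress=True)
s=bot.get_obs(); R=Ro.from_euler('xyz',s["tcp_rot"],degrees=True)
print("lip",R.apply([0,-.082,.077])+s["ee_pos"])
th=10; u=np.array([np.cos(np.radians(132)),np.sin(np.radians(132))]); a=np.radians(th)
b=82*np.cos(a)+77*np.sin(a); h=-82*np.sin(a)+77*np.cos(a)
l=np.array([.592,.191]); tg=[*(l-u*b/1000),.085+h/1000]; print(tg)
go(tg,[-180+th,0,42])
E
```

```text
ee_pos: [0.6308, 0.1039, 0.2182]
tcp_rot: [-170.3, -0.1, 25.2]
wrist_force: [0.0, -0.1, -2.5]
lip [0.591 0.189 0.156]
[np.float64(0.6549820156334215), np.float64(0.12105138522835414), np.float64(0.14659104641325174)]
now [0.631 0.104 0.218] [-170.27   -0.05   25.25] q [  5.3  20.9  27.   99.4   9.2 159.8] F [ 0.  -0.1 -2.5] t 20.225 op 0.014592723820491812 109.15837168693542
shift [29.1  7.  71.5] turn [  0.28  -2.92 -16.49]
```

```bash
python3 -m inch '[[[0,5,1,12,0,0,0],[0,8,2,20,0,0,0],[0,8,2,20,0,0,0],[0,8,2,19.5,0,0,0],[0,0,0,0,0,-0.7,-4.1],[0,0,0,0,0,-0.7,-4.1],[0,0,0,0,0.3,-0.8,-4.1],[0,0,0,0,0,-0.7,-4.2]]]' | egrep 'ee_pos|wrist|rot'
python3 -m inch '[[[0,0,0,0,0,0,0]]]' | egrep 'wrist'
python3 - <<'E'
from h import *
np.set_printoptions(precision=3,suppress=True)
s=bot.get_obs(); R=Ro.from_euler('xyz',s["tcp_rot"],degrees=True)
print("lip",R.apply([0,-.082,.077])+s["ee_pos"],"heel",R.apply([0,.004,.077])+s["ee_pos"])
go(s["ee_pos"],[-170,0,42])
c=viewer.camera('top'); print([(round(m['conf'],2),at(c,m['position'],.1)) for m in finder.mark_of('top','cap0')])
E
```

```text
ee_pos: [0.6552, 0.1213, 0.1436]
tcp_rot: [-169.9, 0.1, 42.1]
wrist_force: [-0.1, -0.7, -2.0]
wrist_force: [-0.4, -0.2, -2.9]
lip [0.592 0.191 0.082] heel [0.649 0.128 0.067]
now [0.655 0.121 0.144] [-169.89    0.14   41.98] q [  7.   26.9  26.6  95.6   8.2 144.6] F [-0.4 -0.2 -2.9] t 21.35 op 0.014931261612399965 108.96254897117615
shift [0. 0. 0.] turn [-0.11  0.14 -0.05]
[(0.63, array([0.618, 0.148, 0.1  ])), (0.56, array([0.637, 0.141, 0.1  ])), (0.53, array([0.644, 0.168, 0.1  ])), (0.36, array([0.608, 0.131, 0.1  ]))]
```

```bash
python3 -m inch '[[[0,0,-4.8,-3.4,-3.5,0,0],[0,0,-4.8,-3.4,-3.5,0,0],[0,0,-4.8,-3.4,-3.5,0,0],[0,0,-4.8,-3.4,-3.5,0,0],[0,0,-4.8,-3.4,-3.5,0,0],[0,0,-4.8,-3.4,-3.5,0,0],[0,0,-4.8,-3.4,-3.5,0,0],[0,0,-4.8,-3.4,-3.5,0,0]]]' | egrep 'ee_pos|wrist|rot'
python3 -m inch '[[[0,0,-4.8,-3.4,-3.5,0,0],[0,0,-4.8,-3.4,-3.5,0,0],[0,0,-4.8,-4,-3.5,0,0],[0,0,-4.8,-4,-3.5,0,0],[0,0,-4.8,-4,-3.5,0,0],[0,0,0,0,0,0,0]]]' | egrep 'ee_pos|wrist|rot'
python3 - <<'E'
from h import *
np.set_printoptions(precision=3,suppress=True)
s=bot.get_obs(); R=Ro.from_euler('xyz',s["tcp_rot"],degrees=True)
print("lip",R.apply([0,-.082,.077])+s["ee_pos"],"heel",R.apply([0,.004,.077])+s["ee_pos"],"q",s["q"])
c=viewer.camera('top'); save(c,'b3.png'); print([(round(m['conf'],2),at(c,m['position'],.05)) for m in finder.mark_of('top','cap0')])
d=viewer.camera('scene'); save(d,'b3s.png'); print([(round(m['conf'],2),at(d,m['position'],.05)) for m in finder.mark_of('scene','cap0')])
E
```

```text
ee_pos: [0.6287, 0.1503, 0.1707]
tcp_rot: [162.0, 0.0, 41.9]
wrist_force: [-0.5, -0.6, -2.1]
ee_pos: [0.6083, 0.173, 0.1767]
tcp_rot: [144.6, 0.1, 42.0]
wrist_force: [-0.5, 0.3, -2.1]
lip [0.593 0.189 0.066] heel [0.64  0.137 0.116] q [ 30.701   5.477  -1.381  75.279 -34.6   166.182]
[(0.49, array([0.534, 0.182, 0.05 ])), (0.36, array([0.553, 0.225, 0.05 ]))]
[(0.59, array([0.567, 0.214, 0.05 ])), (0.54, array([0.557, 0.173, 0.05 ])), (0.4, array([0.572, 0.245, 0.05 ]))]
```

```bash
python3 -m inch '[[[0,0,-4.8,-4.8,-3.5,0,0],[0,0,-4.8,-4.8,-3.5,0,0],[0,0,-4.8,-4.8,-3.5,0,0],[0,0,0,0,0,0,0],[0,0,0,0,0,0,0]]]' | egrep 'ee_pos|wrist|rot'
python3 - <<'E'
from h import *
np.set_printoptions(precision=3,suppress=True)
s=bot.get_obs(); print("q",s["q"],s["time"])
for n in ('top','scene'):
    c=viewer.camera(n); save(c,'b4%s.png'%n); print(n,[(round(m['conf'],2),at(c,m['position'],.012)) for m in finder.mark_of(n,'cap0')])
    # white blobs in the bowl area are hard to tell; print detections only
go([.6083,.173,.2],[180,0,42])
E
```

```text
ee_pos: [0.596, 0.1869, 0.1799]
tcp_rot: [134.1, 0.0, 42.0]
wrist_force: [1.0, -0.3, -1.9]
q [ 36.436   5.443  -4.74   74.198 -45.59  172.1  ] 24.025
top [(0.6, array([0.531, 0.18 , 0.012])), (0.58, array([0.541, 0.217, 0.012]))]
scene [(0.59, array([0.553, 0.253, 0.012])), (0.4, array([0.549, 0.225, 0.012]))]
now [0.596 0.187 0.18 ] [134.09   0.04  41.94] q [ 36.4   5.4  -4.8  74.2 -45.6 172.1] F [ 0.3  0.  -2.2] t 24.225 op 0.014272319925629263 109.16361451148987
shift [-0.  27.2 -0.6] turn [45.91  0.06 -0.04]
```

```bash
python3 -m inch '[[[0,0,15,-14,0,0,0],[0,0,15,-14,0,0,0],[0,0,8,-7,6,0,0],[0,0,0,0,8,0,0],[0,0,0,0,8,0,0],[0,0,0,0,8,0,0],[0,0,0,0,8,0,0],[0,0,0,0,7.9,0,0]]]' | egrep 'ee_pos|wrist|rot'
python3 -c "
from h import *
go([.53,-.02,.13],[180,0,42])"
```

```text
ee_pos: [0.5969, 0.186, 0.2324]
tcp_rot: [-179.8, -0.0, 42.0]
wrist_force: [0.4, 0.3, -2.4]
now [0.5969 0.186  0.2324] [-1.7983e+02 -4.0000e-02  4.1960e+01] q [ 17.2  15.8  22.7  96.9   0.2 155.3] F [ 0.4  0.3 -2.4] t 25.225 op 0.014670959407248035 109.14428114891052
shift [-187.5  108.8  101.9] turn [-0.17 -0.04 -0.04]
```

```bash
python3 -m inch '[[[0,-15,12,0,0,0,0],[0,-30,24,0,0,0,0],[0,-30,24,0,0,0,0],[0,-30,24,0,0,0,0],[0,-30,24,0,0,0,0],[0,-30,20,20,0,0,0],[0,0,0,30,0,0,0],[0,0,0,0,0,0,0]]]' | egrep 'ee_pos|wrist|rot'
python3 - <<'E'
from h import *
np.set_printoptions(precision=3,suppress=True)
go([.56,-.02,.08],[180,0,42])
for n in ('top','scene'):
    c=viewer.camera(n); save(c,'b5%s.png'%n); print(n,[(round(m['conf'],2),np.round(m['position']),at(c,m['position'],.012)) for m in finder.mark_of(n,'cap0')])
# blobs in the bowl: caps are warm white; compare to steel floor
im=cv2.resize(c['pixels'][205:262,245:318],None,fx=1,fy=1).astype(int)
for r in im[::3,::3]: print(' '.join('%3d'%(p.sum()//3) for p in r))
E
```

```text
ee_pos: [0.5577, -0.0201, 0.18]
tcp_rot: [180.0, 0.3, 42.0]
wrist_force: [0.8, 0.1, -1.6]
now [ 0.558 -0.02   0.18 ] [179.95   0.27  41.96] q [ -2.    5.5   4.9  89.6  -0.2 136.1] F [ 0.8  0.1 -1.6] t 26.225 op 0.014837798680036506 109.04850482940674
shift [  2.2   1.3 100. ] turn [ 0.05  0.27 -0.04]
top [(0.58, array([243., 165.]), array([0.534, 0.184, 0.012])), (0.53, array([222., 158.]), array([0.558, 0.248, 0.012])), (0.42, array([230., 160.]), array([0.55 , 0.223, 0.012])), (0.38, array([230., 142.]), array([0.606, 0.222, 0.012]))]
scene [(0.62, array([265., 223.]), array([0.533, 0.18 , 0.012])), (0.53, array([292., 220.]), array([0.556, 0.253, 0.012])), (0.46, array([292., 237.]), array([0.604, 0.229, 0.012])), (0.45, array([281., 224.]), array([0.554, 0.22 , 0.012]))]
 67  67  66  66  64  67  67  66  78  93 128 115 118 127  98  85  68  68  68  68  65  67  65  64  64
 65  67  66  66  66  67  82 122 115 104 100 105 106 104 102 106 119  98  69  67  70  65  67  69  69
 68  64  65  70  66 109 111 101 103 105 104 103 104 104 104 103 102 103 122  75  68  69  66  68  64
 67  69  64  6
[... 885 characters left out ...]

 69  69  67 120 135 158 157 157 159 156 159 156 155 155 141 137 147 157 153 157  76 122  69  65  67
 70  68  72  66 113 159 157 157 157 158 158 156 156 153 156 154 155 156 152 146  83  83  70  69  71
 68  73  71  64  87 156 155 156 159 156 159 154 154 155 156 153 153 155 153  99 108  70  70  71  71
 67  66  68  67  58  87 148 156 157 156 154 157 154 154 159 154 156 156 141 110  64  71  67  73  70
 65  69  68  71  70  56  66 119 149 158 157 157 155 155 158 155 154 148  82  65  71  70  71  69  67
 68  69  68  70  69  70  65  60  72 100 134 152 147 145 136 118  77  59  67  68  68  70  73  67  69
 66  71  70  68  70  70  72  69  60  63  63  62  67  62  63  58  67  69  69  73  68  72  70  67  70
```

Both cameras agree that all four caps are in the bowl. I'll set the scoop down.

```bash
python3 -m inch '[[[0,2,1,25,0,0.2,0],[0,0,0,30,0,0,0],[0,0,0,30,0,0,0],[0,0,0,13,0,0,0],[0,0,0,0,0,0,0]]]' | egrep 'ee_pos|wrist|rot'
python3 -m inch '[[[0,0,0,2,0,0,0],[0,0,0,0,0,0,0]]]' | egrep 'ee_pos|wrist'
python3 -m inch '[[[0,0,0,1.5,0,0,0],[0,0,0,0,0,0,0]]]' | egrep 'ee_pos|wrist'
```

```text
ee_pos: [0.5618, -0.0185, 0.0838]
tcp_rot: [180.0, -0.1, 42.0]
wrist_force: [0.0, -0.3, -1.9]
ee_pos: [0.5623, -0.0187, 0.0826]
wrist_force: [-0.4, -0.5, -1.3]
ee_pos: [0.5618, -0.0187, 0.0802]
wrist_force: [0.4, -1.1, -1.2]
```

```bash
python3 -m inch '[[[0,0,0,1.5,0,0,0],[0,0,0,0,0,0,0]]]' | egrep 'ee_pos|wrist'
python3 -m inch '[[[0,0,0,1.5,0,0,0],[0,0,0,0,0,0,0]]]' | egrep 'ee_pos|wrist'
python3 -m inch '[[[0,0,0,1,0,0,0],[0,0,0,0,0,0,0]]]' | egrep 'ee_pos|wrist'
```

```text
ee_pos: [0.5616, -0.0187, 0.0784]
wrist_force: [0.6, -0.5, -2.2]
ee_pos: [0.5618, -0.0187, 0.0771]
wrist_force: [0.5, -0.3, -0.6]
ee_pos: [0.5619, -0.0186, 0.0769]
wrist_force: [-1.6, 0.8, 4.6]
```

```bash
python3 -m inch '[[[40,0,0,0,0,0,0],[60,0,0,0,0,0,0],[90,0,0,0,0,0,0],[90,0,0,0,0,0,0],[90,0,0,0,0,0,0],[90,0,0,0,0,0,0]]]' 30| egrep 'ee_pos|wrist|open|gras'
python3 -m inch '[[[90,0,0,-15,0,0,0],[90,0,0,-30,0,0,0],[90,0,0,-40,0,0,0],[90,0,0,-40,0,0,0],[90,0,0,0,0,0,0]]]' | egrep 'ee_pos|wrist|open'
python3 -m inch '[[[90,-60,0,0,0,0,0],[90,-60,0,0,0,0,0],[90,-60,0,0,0,0,0],[90,0,0,0,0,0,0],[90,0,0,0,0,0,0]]]' | egrep 'ee_pos|time'
python3 - <<'E'
from h import *
np.set_printoptions(precision=3,suppress=True)
for n in ('top','scene'):
    c=viewer.camera(n)
    for th,z in (('scoop_grip',.095),('scoop_lip',0),('scoop',0),('cap0',.012)): print(n,th,[(round(m['conf'],2),at(c,m['position'],z)) for m in finder.mark_of(n,th)])
E
```

```text
ee_pos: [0.5617, -0.0187, 0.076]
wrist_force: [0.8, 0.5, -0.2]
opening: 0.0769
grasp_force: 0.0
ee_pos: [0.5629, -0.0188, 0.2058]
wrist_force: [0.4, -0.6, -0.1]
opening: 0.0768
time: 30.3
ee_pos: [0.4278, -0.1392, 0.2008]
top scoop_grip [(0.77, array([ 0.562, -0.022,  0.095]))]
top scoop_lip [(0.93, array([0.503, 0.042, 0.   ])), (0.7, array([0.534, 0.005, 0.   ])), (0.41, array([ 0.575, -0.041,  0.   ]))]
top scoop [(0.83, array([0.541, 0.011, 0.   ])), (0.17, array([0.594, 0.2  , 0.   ]))]
top cap0 [(0.58, array([0.553, 0.242, 0.012])), (0.51, array([0.534, 0.181, 0.012])), (0.5, array([0.551, 0.22 , 0.012])), (0.48, array([0.603, 0.218, 0.012]))]
scene scoop_grip [(0.94, array([ 0.564, -0.017,  0.095]))]
scene scoop_lip [(0.77, array([0.509, 0.039, 0.   ]))]
scene scoop [(0.7, array([0.528, 0.003, 0.   ]))]
scene cap0 [(0.59, array([0.537, 0.179, 0.012])), (0.54, array([0.599, 0.227, 0.012])), (0.52, array([0.551, 0.244, 0.012])), (0.47, array([0.553, 0.232, 0.012]))]
```

The scoop stands flat at (0.56, -0.02) and is released. All four caps are in the bowl and the arm is clear, so I'm handing in.

```bash
python3 -c "
from h import *
print(bot.job_done())"
```

```text
the job is handed in; nothing more can be done
None
```

I handed the job in at about 30 s of the 64 s allowed, verdict not shown: both cameras placed all four caps in the steel bowl, and the scoop is flat on the bench about 0.2 m from the bowl, released, with the arm clear.

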